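# Lock the burnisher's shaft by feeling for the hidden socket

## Task

Lock the shaft of the edge-burnishing machine, ready for a change of burnishing head: take the steel locking pin out of the tool block, set its nose on the steel cover plate in the window on top of the machine and slide it along the plate, with only light pressure so as not to score it (its nose must never bear on it with more than 30 N), until it sinks into the hidden socket. Push it fully home, collar down on the plate, let go of it, and leave the other tools and stock where they are.

Things in the scene. Friction and masses are not known exactly. Their poses are not given: they have to be found in the camera images.
- machine: Green edge-burnishing machine, fixed to the bench: housing 160 mm (x) by 230 mm (y), 110 mm high, a grooved wooden head on its shaft at the +y end (out to y = 235 mm), a sanding drum at the -y end (to y = -205 mm); shaft axis 62 mm up. Origin under the housing's centre at bench height, y along the shaft, z up. In its top is a window showing the cover plate.
- window (a point): Centre of the window on the flat steel cover plate's surface, 106 mm above the bench; axes as the machine's. Window 34 mm wide (x), 84 mm long (y); the frame round it stands 4 mm above the plate. The plate is clamped anywhere along y, so its one locking socket lies on the long centre line (x = 0) with its centre anywhere from y = -28 to +28 mm of this point. Elsewhere the plate is solid.
- shaft_end (a point): Free end of the wooden burnishing head, on the shaft's axis. The shaft is locked by the pin in the socket of the cover plate: a round hole 12 mm in diameter, 40 mm deep, 1 mm chamfer at the mouth. It cannot be seen: a dust plug of the plate's own steel fills it flush, on a light spring: it starts to sink at about 0.8 N and takes 1.6 N when the pin is fully home.
- pin_grip (a point): Centre of the banded round grip of the loose steel locking pin (0.2 to 0.28 kg), on its axis; z up along the pin. Grip 20 mm thick, 48 mm long; below it a collar 24 mm wide, 5 mm thick; then the shank, 10 mm thick, 32 mm long, with a ball-round nose. From this point the nose's end is 61 mm down, the collar's underside 29 mm down, the top 24 mm up. It stands in the tool block, collar on the block.
- pin_nose (a point): The lowest point of the locking pin's round nose, on its axis, 61 mm below the centre of the grip; z up along the pin. The pin is the only all-steel tool in the block with a collar and a thick banded grip.
- block: Wooden tool block, fixed, 180 mm (x) by 70 mm (y), 45 mm high, origin under its centre; three holes 13 mm in diameter, 40 mm deep, at x = -58, 0 and +58 mm. The locking pin, an awl and a punch stand in them in any order.
- awl: Stitching awl with a pear-shaped pale wooden handle 32 mm at its widest, standing 66 mm above the block. Leave it.
- punch: Slim dark-steel drive punch, 16 mm in diameter, standing 71 mm above the block. Leave it.
- spool_a: Spool of dark red thread, 48 mm in diameter, 60 mm high, standing. Leave it.
- spool_b: Spool of tan thread, 48 mm in diameter, 60 mm high, standing. Leave it.
- jar: Jar of edge dressing, 56 mm in diameter, 75 mm high, standing. Leave it.
- mallet: White-faced mallet lying on the bench, 250 mm long, head 60 mm in diameter. Leave it.
- slicker: Wooden hand slicker, 100 by 32 by 16 mm, lying. Leave it.
- wax: Block of wax, 55 by 35 by 22 mm, lying. Leave it.
Mind the look-alikes: they are no part of the job. Leave any blue look-alike of the part that bears pin_grip alone. Of the things shaped like the block, the wooden one is meant.

How it is judged:
By the outcome, as a careful person would: the job done as asked, in the order asked, and still so for the second after the job is handed in, with the robot touching nothing.
It also fails if it takes over 64 s, if anything falls off the work surface, if the arm or the gripper's body presses on something with over 40 N, if the wrist force passes 120 N, or if a joint passes its speed limit or range.

## Robot

A 7-joint arm with a two-finger parallel gripper is mounted at the origin on the work surface. World frame = base frame: x ahead of the robot, y to its left, z up, the work surface at z = 0. Lengths are in m, angles in rad, forces in N, time in s.
With the tool pointing down it reaches from about 0.35 to 0.775 m from the base axis. Payload 3.1 kg.
Tool frame: the origin (TCP) lies at the very end of the fingers, on their centre line; the grasp point (between the pads) lies 19 mm behind it (ctrl.tcp_to_grasp is the distance from the TCP to the grasp point, in m); z points along the fingers, y is the direction in which the jaws open and shut (so a half turn about z gives the same grasp; the last joint's range is limited). The gripper opens to 85 mm and grips with 20 to 120 N. Pads are 22 mm wide; open, the fingers measure 114 mm over their backs; the gripper's body (76 mm by 85 mm) begins 54 mm behind the grasp point. The pads swing forward as they close: fully open they stand 13 mm farther back than shut.
Start: joints at [-1.304, 0.311, 0.014, 1.512, -0.004, 1.319, -0.027], TCP at [0.167, 0.524, 0.207] pointing down, gripper open.
Joint ranges: [-2.7, 2.7], [-0.3, 1.91], [-1.27, 1.3], [0.12, 2.57], [-1.44, 4.58], [0.2, 2.03], [-3.05, 3.05]. Speed limits (rad/s): [2.79, 2.79, 3.14, 3.14, 3.14, 3.14, 3.14].

## Interface

Orientations are given as a unit quaternion [w, x, y, z].
In Python, from workcell import telemetry, grab_frame, hand_in, ctrl gives the robot as it stands.
- The arm moves only by the shell command python3 -m crank 'ROWS' [FORCE]. ROWS is JSON, one flat list of numbers, 7 for each row, row after row: the shift along the tool's x, y, z in cm, then the turn, a rotation vector about the tool's x, y, z in degrees, then the closure, from -1 (fully open) to 1 (shut). In form: [x, y, z, wx, wy, wz, claw, x, y, z, wx, wy, wz, claw, ...]. A call has exactly 5 rows; each row shifts and turns the pose as measured when the row begins, along the tool's axes as they then stand; what a row does not reach is not made up. A row lasts 1/12 s, in which the tool goes at most 41.7 mm and 7.16 degrees, less where a joint would pass 70% of its speed; a pose out of reach is approached as far as the arm can. A call is refused whole if a number of a shift passes 4.17 or a number of a turn 7.16, either way. A call with a gripper value outside its range is refused whole. The fingers move at their own pace and stop on an object; FORCE is the grip in N (left out, the last holds). Time passes only in rows, so rows that do not move let the fingers close, or fill a call up. It gives the time, the measured TCP pose, the force and the opening at its end, in the units of the state.
- telemetry.state(): the state, without advancing time (a new reading comes with each control period).
- grab_frame(name): name is "scene" or "side" or "wrist"; returns a dict with "image" (420x560x3 uint8, red, green, blue), "depth" (420x560 float32, m along the optical axis (not along the pixel's ray), 0 where there is no reading), "vertical_fov" (degrees; the focal length in pixels is half the picture's height over the tangent of half this angle, whatever the lens; pixels are square), "cx", "cy" (the principal point, pixels), "pose" (4x4, takes a point from camera to world coordinates). Camera axes: x right, y down, z forward; pixel columns grow to the right and rows downward; lengths in m; the calibration is good to about 2 mm. A picture is of the moment at which its call begins.
- hand_in(): hands the job in, once; it reports no verdict.
The state is a dict: "time_s": time; "q": joint angles; "joint_vel": joint speeds; "joint_efforts": joint torques, N m; "tcp_pos": TCP position; "tool_rot": TCP orientation; "ft_force": force on the tool from outside, world axes, zero at the start; "torque": the same for the moment, N m; "opening": finger opening in m.
Only numpy, scipy, OpenCV 4.12 (cv2) and the standard library are available. Lean on these libraries where they do the work, as an engineer would, in place of code of your own. Each camera call takes 0.05 s, during which the arm holds its last target.

## Working session

There is one attempt and no reset: what is moved stays moved. The work goes in short steps, Python scripts to look and compute and a shell command to move; the robot and the scene stay as the last step left them, time stands still between calls to the robot, and variables do not carry over. Pictures are saved under pics/ and viewed, and the job is handed in when it is done.

```bash
ls; mkdir -p pics; cat > h.py <<'E'
import numpy as np, cv2
from workcell import telemetry, grab_frame, hand_in, ctrl
def shot(n,fn):
    f=grab_frame(n); cv2.imwrite('pics/'+fn,cv2.cvtColor(f['image'],cv2.COLOR_RGB2BGR)); np.savez('pics/'+fn[:-4]+'.npz',**f); return f
def K(f): return f['image'].shape[0]/2/np.tan(np.radians(float(f['vertical_fov']))/2)
def ray(f,u,v):
    k=K(f); d=np.array([(u-f['cx'])/k,(v-f['cy'])/k,1.]); P=np.array(f['pose']); return P[:3,3],P[:3,:3]@d
def onz(f,u,v,z):
    o,d=ray(f,u,v); return o+d*(z-o[2])/d[2]
def dep(f,u,v):
    o,d=ray(f,u,v); return o+d*f['depth'][int(v),int(u)]
def proj(f,p):
    P=np.array(f['pose']); c=P[:3,:3].T@(np.array(p)-P[:3,3]); k=K(f); return f['cx']+k*c[0]/c[2],f['cy']+k*c[1]/c[2]
def load(fn): return dict(np.load('pics/'+fn))
E
python3 - <<'E'
from h import *
for n in('scene','side','wrist'):
    f=shot(n,n+'0.png'); print(n,f['vertical_fov'],np.round(f['pose'],3).tolist())
s=telemetry.state(); print(s); print(ctrl.tcp_to_grasp)
E
```

```text
pics
scene 43.46553467124924 [[0.046, 0.868, -0.495, 1.479], [0.999, -0.04, 0.023, -0.038], [0.001, -0.495, -0.869, 1.642], [0.0, 0.0, 0.0, 1.0]]
side 51.10724327593962 [[-0.889, -0.285, 0.359, 0.18], [-0.459, 0.572, -0.68, 0.784], [-0.011, -0.769, -0.639, 0.843], [0.0, 0.0, 0.0, 1.0]]
wrist 62.50353303681743 [[0.304, 0.918, 0.255, 0.103], [0.953, -0.293, -0.083, 0.546], [-0.002, 0.268, -0.963, 0.373], [0.0, 0.0, 0.0, 1.0]]
{'time_s': 0.15, 'q': array([-1.30371232,  0.31158154,  0.01397979,  1.5127082 , -0.00440309,
        1.31920534, -0.02720516]), 'joint_vel': array([ 2.02846060e-03, -2.06484046e-03,  1.53479835e-04, -5.41362866e-03,
        9.86055988e-05, -5.09861007e-05, -8.99446527e-04]), 'joint_efforts': array([ 8.75694695e-04, -3.80274010e+01,  1.46527248e-01, -2.30848289e+01,
        1.22188713e-02,  9.59968806e-03, -1.98668397e-05]), 'tcp_pos': array([0.16693775, 0.52341175, 0.20614104]), 'tool_rot': array([-1.07166632e-04,  1.53737815e-01,  9.88111233e-01, -9.29683245e-04]), 'ft_force': array([-0.29545827, -0.49193742, -0.88886305]), 'torque': array([-0.01568707, -0.00544189,  0.00099883]), 'opening': 0.08543877808086477}
0.0187
```

View pics/scene0.png

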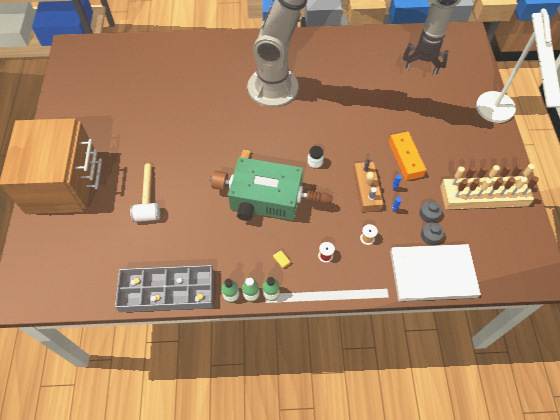

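View pics/side0.png

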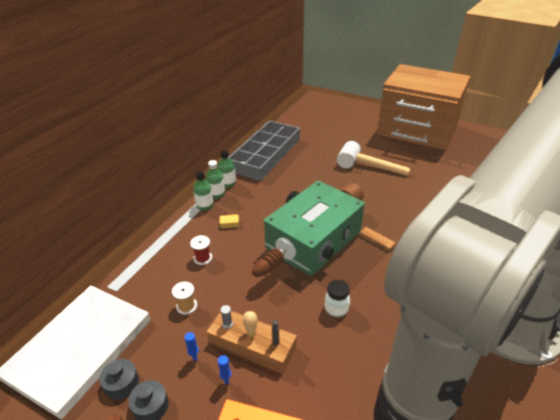

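View pics/wrist0.png

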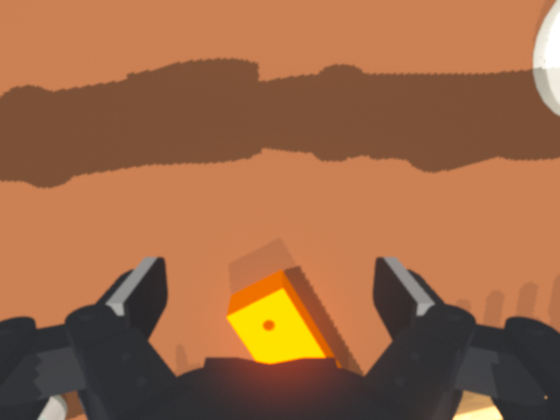

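```bash
python3 - <<'E'
from h import *
f=load('scene0.png'[:-4]+'.npz'); s=load('side0.npz')
a=cv2.resize(f['image'][130:250,200:420],None,fx=3.6,fy=3.6,interpolation=cv2.INTER_CUBIC)
cv2.imwrite('pics/sc.png',cv2.cvtColor(a,cv2.COLOR_RGB2BGR))
a=cv2.resize(s['image'][170:400,170:400],None,fx=2.6,fy=2.6,interpolation=cv2.INTER_CUBIC)
cv2.imwrite('pics/si.png',cv2.cvtColor(a,cv2.COLOR_RGB2BGR))
E
```

```text
(no output)
```

View pics/sc.png

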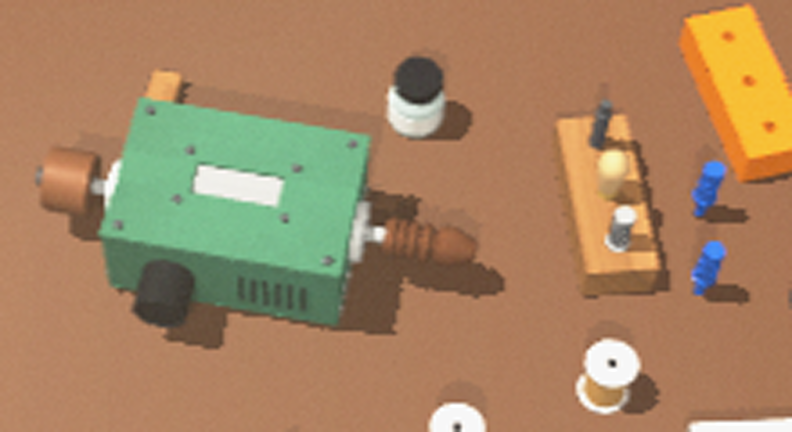

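View pics/si.png

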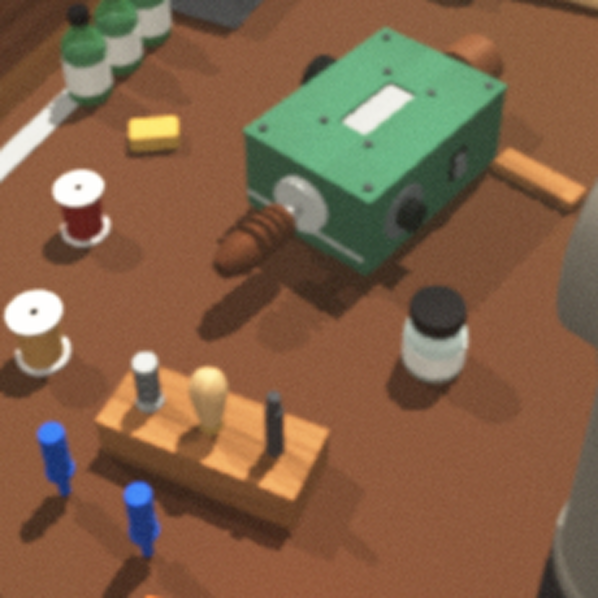

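```bash
python3 - <<'E'
from h import *
for n,(u,v),off in(('scene',(373.6,189.0),0),('side',(225.8,307.5),0)):
    f=load(n+'0.npz'); print(n,'pin top',onz(f,u,v,0.098), dep(f,u,v))
    im=f['image']; hsv=cv2.cvtColor(im,cv2.COLOR_RGB2HSV)
    g=cv2.inRange(hsv,(60,70,40),(90,255,255))
    # machine = biggest green comp
    nn,l,st,c=cv2.connectedComponentsWithStats(g); i=1+np.argmax(st[1:,4]); m=(l==i).astype(np.uint8)
    cs,_=cv2.findContours(m,cv2.RETR_CCOMP,cv2.CHAIN_APPROX_NONE)
    hull=cv2.convexHull(np.vstack(cs)); mm=np.zeros_like(m); cv2.fillConvexPoly(mm,hull,1)
    w=(cv2.inRange(hsv,(0,0,170),(180,60,255))>0)&(mm>0)
    nn,l,st,c=cv2.connectedComponentsWithStats(w.astype(np.uint8)); i=1+np.argmax(st[1:,4]); print(st[i],c[i])
    pts=np.argwhere(l==i)[:,::-1]
    W=np.array([onz(f,u,v,0.106)[:2] for u,v in pts]).astype(np.float32)
    r=cv2.minAreaRect(W*1000); print('rect',r, 'mean',W.mean(0)); print(cv2.boxPoints(r)); 
    dz=[dep(f,u,v) for u,v in pts]; print('depth med',np.median(dz,0))
    # machine top by depth
    ys,xs=np.nonzero(mm); P=np.array([dep(f,u,v) for u,v in zip(xs,ys)])
    T=P[(P[:,2]>0.103)&(P[:,2]<.118)]; r=cv2.minAreaRect((T[:,:2]*1000).astype(np.float32)); print('top',r,np.median(T[:,2]))
E
```

```text
scene pin top [0.56087358 0.3274298  0.098     ] [0.56164758 0.32712201 0.09930235]
[253 176  26  12 197] [265.79187817 181.13705584]
rect ((516.6482543945312, -41.33235168457031), (85.87556457519531, 32.56941223144531), 75.70272064208984) mean [ 0.51718765 -0.0403184 ]
[[490.2643    -78.918686 ]
 [521.82495   -86.9618   ]
 [543.0322     -3.7460175]
 [511.47156     4.2970963]]
depth med [ 0.51810259 -0.03968321  0.10787905]
top ((519.3975830078125, -42.14347839355469), (230.3529815673828, 169.07833862304688), 75.1617202758789) 0.11109708237845872
side pin top [0.56051846 0.32307758 0.098     ] [0.56148309 0.32190909 0.09611186]
[302 203  27  19 257] [314.95330739 211.82101167]
rect ((518.0036010742188, -41.72024917602539), (82.41506958007812, 34.240943908691406), 75.98988342285156) mean [ 0.517497   -0.04128958]
[[491.41635   -77.557236 ]
 [524.63873   -85.84673  ]
 [544.5908     -5.8832626]
 [511.36847     2.4062347]]
depth med [ 0.51763081 -0.04119622  0.10524785]
top ((519.0581665039062, -40.6778564453125), (233.87049865722656, 163.19976806640625), 75.86467742919922) 0.10853426743101746
```

```bash
cat >> h.py <<'E'
from scipy.spatial.transform import Rotation as Ro
def go(p,yawdeg=None):
    s=telemetry.state(); q=s['tool_rot']; R=Ro.from_quat([q[1],q[2],q[3],q[0]])
    d=R.inv().apply(np.array(p)-s['tcp_pos'])*100
    ty=R.apply([0,1,0]); cy=np.degrees(np.arctan2(ty[1],ty[0]))
    print('t',round(s['time_s'],2),'tcp',np.round(s['tcp_pos'],4),'F',np.round(s['ft_force'],1),'open',round(s['opening'],4))
    print('tool shift cm',np.round(d,2),'tooly yaw',round(cy,1))
    # level-down error
    y=cy if yawdeg is None else yawdeg
    c,sn=np.cos(np.radians(y)),np.sin(np.radians(y))
    T=Ro.from_matrix(np.array([[-sn,c,0],[c,sn,0],[0,0,-1.]])) 
    T=Ro.from_matrix(np.column_stack([np.cross([c,sn,0],[0,0,-1.]),[c,sn,0],[0,0,-1.]]))
    print('turn deg',np.round(np.degrees((R.inv()*T).as_rotvec()),2))
E
python3 - <<'E'
from h import *
f=load('scene0.npz'); P=[]
hsv=cv2.cvtColor(f['image'],cv2.COLOR_RGB2HSV)
for u in range(345,390):
  for v in range(155,215):
    p=dep(f,u,v)
    if .038<p[2]<.052 and hsv[v,u,1]>80: P.append(p[:2]*1000)
print(len(P),cv2.minAreaRect(np.array(P,np.float32)))
print('punch top',onz(f,200+603/3.6,130+103/3.6,.116))
go([.55,.33,.2],95)
E
```

```text
613 ((505.7426452636719, 321.5755310058594), (187.15699768066406, 73.4091796875), 2.3191819190979004)
punch top [0.44693329 0.31853746 0.116     ]
t 0.15 tcp [0.1669 0.5234 0.2061] F [-0.3 -0.5 -0.9] open 0.0854
tool shift cm [-42.37  -6.79   0.63] tooly yaw 72.3
turn deg [-1.100e-01 -2.000e-02 -2.269e+01]
```

```bash
python3 -m crank '[-4,-0.65,0,0,0,0,-0.2,-4,-0.65,0,0,0,0,-0.2,-4,-0.65,0,0,0,0,-0.2,-4,-0.65,0,0,0,0,-0.2,-4,-0.65,0,0,0,0,-0.2]' 60
python3 -m crank '[-4,-0.65,0,0,0,0,-0.2,-4,-0.65,0,0,0,0,-0.2,-4,-0.65,0,0,0,0,-0.2,-4,-0.65,0,0,0,0,-0.2,-4,-0.65,0,0,0,0,-0.2]'
python3 -m crank '[0,0,0,0,0,-6,-0.2,0,0,0,0,0,-6,-0.2,0,0,0,0,0,-6,-0.2,0,0,0,0,0,-2,-0.2,0,0,0,0,0,0,-0.2]'
python3 -c "
from h import *
go([.561,.325,.2],92); shot('wrist','w1.png')"
```

```text
time_s: 0.57
tcp_pos: [0.3378, 0.4386, 0.2025]
tool_rot: [-0.006, 0.138, 0.99, -0.001]
ft_force: [-0.4, 0.2, 0.7]
opening: 0.0516
time_s: 0.98
tcp_pos: [0.5258, 0.3476, 0.1985]
tool_rot: [-0.007, 0.137, 0.991, -0.002]
ft_force: [0.9, 1.5, -0.5]
opening: 0.0513
time_s: 1.4
tcp_pos: [0.5393, 0.331, 0.1929]
tool_rot: [-0.006, -0.032, 0.999, -0.007]
ft_force: [-0.9, -0.3, 0.3]
opening: 0.0507
t 1.4 tcp [0.5393 0.331  0.1929] F [-0.9 -0.3  0.3] open 0.0507
tool shift cm [-2.12 -0.75 -0.72] tooly yaw 93.7
turn deg [-0.83 -0.74  1.71]
```

View pics/w1.png

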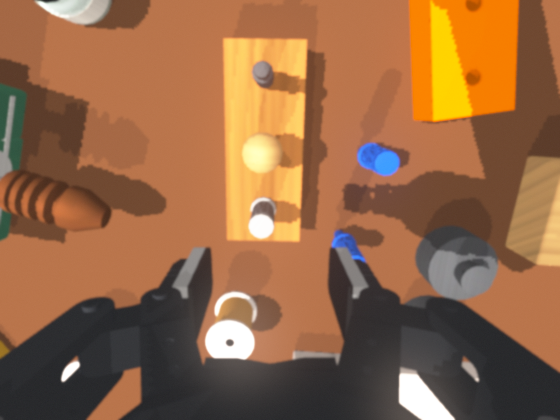

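```bash
python3 - <<'E'
from h import *
f=load('w1.npz')
p=onz(f,262.5,226.5,.098); print(p, dep(f,262,226)); print('collar',onz(f,264,203,.045))
P=[]
hsv=cv2.cvtColor(f['image'],cv2.COLOR_RGB2HSV)
for u in range(200,325):
  for v in range(20,260):
    q=dep(f,u,v)
    if .040<q[2]<.050: P.append(q[:2]*1000)
print(cv2.minAreaRect(np.array(P,np.float32)))
p[2]=.06; go(p,92)
E
```

```text
[0.56310218 0.32687326 0.098     ] [0.56303968 0.32643384 0.09702383]
collar [0.55769285 0.3261333  0.045     ]
((505.663330078125, 322.332763671875), (180.54425048828125, 70.24519348144531), 2.8330163955688477)
t 1.45 tcp [0.5391 0.3311 0.1929] F [ 0.  -0.6 -0. ] open 0.0509
tool shift cm [-2.54 -0.38 13.26] tooly yaw 93.7
turn deg [-0.84 -0.76  1.65]
```

```bash
python3 -m crank '[-1.3,-0.2,1,-0.8,-0.8,1.6,-0.2,-1.2,-0.2,1.5,0,0,0,-0.2,0,0,1,0,0,0,-0.2,0,0,0.5,0,0,0,-0.2,0,0,0,0,0,0,-0.2]'
python3 -c "
from h import *
go([.563,.326,.06],92); shot('wrist','w2.png')"
```

```text
time_s: 1.87
tcp_pos: [0.5627, 0.3304, 0.151]
tool_rot: [-0.0, -0.016, 1.0, 0.001]
ft_force: [-0.3, -0.9, -0.1]
opening: 0.0513
t 1.87 tcp [0.5627 0.3304 0.151 ] F [-0.3 -0.9 -0.1] open 0.0513
tool shift cm [-0.02 -0.45  9.1 ] tooly yaw 91.9
turn deg [ 0.07 -0.02 -0.11]
```

View pics/w2.png

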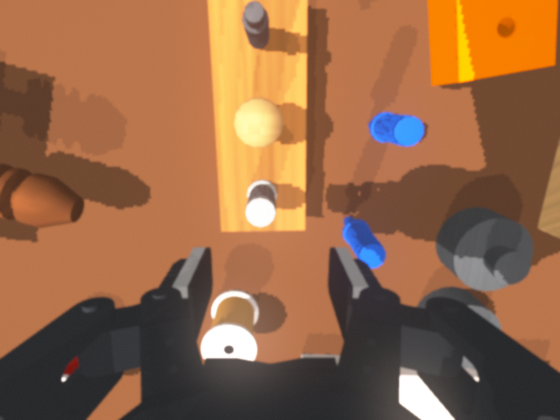

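```bash
python3 -m crank '[0,-0.45,1.5,0,0,0,-0.2,0,0,2,0,0,0,-0.2,0,0,2,0,0,0,-0.2,0,0,2,0,0,0,-0.2,0,0,1,0,0,0,-0.2]'
python3 -c "
from h import *
go([.563,.326,.06],92); shot('wrist','w3.png')"
```

```text
time_s: 2.33
tcp_pos: [0.5643, 0.3329, 0.0723]
tool_rot: [0.006, -0.019, 1.0, 0.006]
ft_force: [-0.2, 0.4, -0.1]
opening: 0.0512
t 2.33 tcp [0.5643 0.3329 0.0723] F [-0.2  0.4 -0.1] open 0.0512
tool shift cm [ 0.17 -0.7   1.22] tooly yaw 92.2
turn deg [0.66 0.65 0.16]
```

View pics/w3.png

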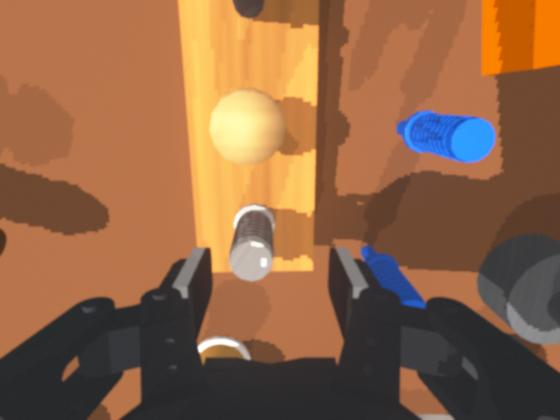

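```bash
python3 -m crank '[0.1,-0.4,0.3,0.6,0.6,0,-0.2,0,-0.3,0.3,0,0,0,-0.2,0,0,0.3,0,0,0,-0.2,0,0,0.3,0,0,0,-0.2,0,0,0,0,0,0,-0.2]'
python3 -c "
from h import *
go([.563,.326,.06],92); f=shot('wrist','w3.png'); print(proj(f,[.563,.326,.098]))"
```

```text
time_s: 2.8
tcp_pos: [0.5642, 0.3271, 0.0622]
tool_rot: [0.001, -0.02, 1.0, 0.001]
ft_force: [1.0, -0.7, 0.4]
opening: 0.0513
t 2.8 tcp [0.5642 0.3271 0.0622] F [ 1.  -0.7  0.4] open 0.0513
tool shift cm [ 0.13 -0.11  0.22] tooly yaw 92.2
turn deg [0.11 0.15 0.25]
(np.float64(263.72232733210024), np.float64(272.3065134629992))
```

View pics/w3.png

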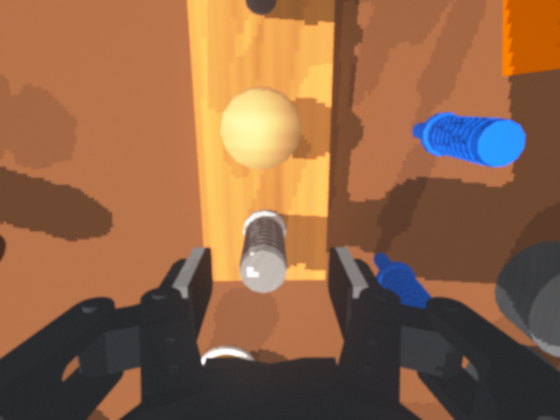

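```bash
python3 -m crank '[0.1,-0.1,0.1,0,0,0,-0.2,0.05,0,0,0,0,0,0.2,0,0,0,0,0,0,0.6,0,0,0,0,0,0,1,0,0,0,0,0,0,1]' 70
python3 -m crank '[0,0,0,0,0,0,1,0,0,0,0,0,0,1,0,0,0,0,0,0,1,0,0,0,0,0,0,1,0,0,0,0,0,0,1]' 70
python3 -c "
from h import *
go([.563,.326,.06],92); f=shot('wrist','w4.png')"
```

```text
time_s: 3.27
tcp_pos: [0.5641, 0.3264, 0.0636]
tool_rot: [0.003, -0.019, 1.0, 0.002]
ft_force: [0.6, 1.0, -1.0]
opening: 0.0164
time_s: 3.68
tcp_pos: [0.564, 0.3264, 0.0635]
tool_rot: [0.003, -0.019, 1.0, 0.002]
ft_force: [-0.4, -0.3, -0.2]
opening: 0.0162
t 3.68 tcp [0.564  0.3264 0.0635] F [-0.4 -0.3 -0.2] open 0.0162
tool shift cm [ 0.11 -0.04  0.35] tooly yaw 92.2
turn deg [0.21 0.35 0.23]
```

View pics/w4.png

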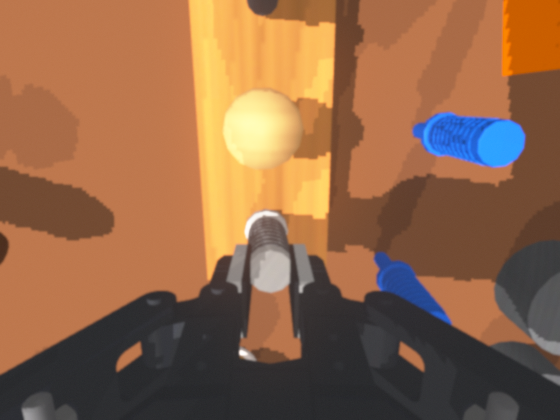

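```bash
python3 -m crank '[0,0,-1,0,0,0,1,0,0,-1.5,0,0,0,1,0,0,-2,0,0,0,1,0,0,-3,0,0,0,1,0,0,-3,0,0,0,1]' 70
python3 -m crank '[0,0,-3,0,0,0,1,0,0,-2,0,0,0,1,0,0,-1,0,0,0,1,0,0,0,0,0,0,1,0,0,0,0,0,0,1]' 70
python3 -c "
from h import *
go([.5174,-.0408,.21],75.8); f=shot('wrist','w5.png');f=shot('side','s5.png')"
```

```text
time_s: 4.15
tcp_pos: [0.5565, 0.3243, 0.1622]
tool_rot: [-0.007, -0.02, 1.0, -0.002]
ft_force: [-0.3, 0.3, -1.5]
opening: 0.0163
time_s: 4.57
tcp_pos: [0.5593, 0.3262, 0.2351]
tool_rot: [-0.001, -0.02, 1.0, 0.001]
ft_force: [-0.5, 0.2, -2.0]
opening: 0.0167
t 4.57 tcp [0.5593 0.3262 0.2351] F [-0.5  0.2 -2. ] open 0.0167
tool shift cm [  5.68 -36.5    2.45] tooly yaw 92.3
turn deg [ 0.1  -0.14 16.53]
```

View pics/w5.png

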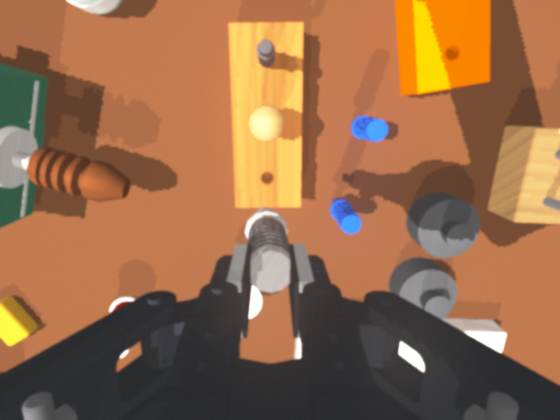

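View pics/s5.png

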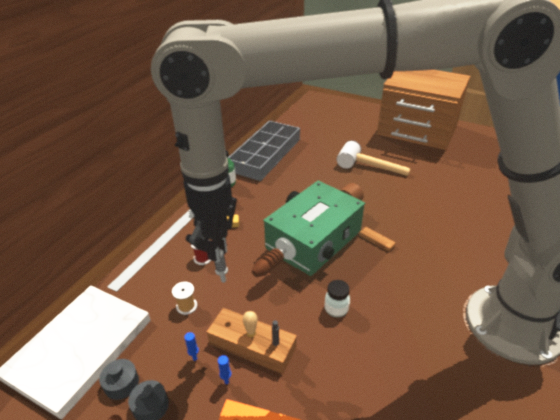

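```bash
python3 -m crank '[0.38,-3.7,0.1,0,0,0,1,0.38,-3.7,0.1,0,0,0,1,0.38,-3.7,0.1,0,0,0,1,0.38,-3.7,0.1,0,0,0,1,0.38,-3.7,0.1,0,0,0,1]' 70
python3 -m crank '[0.38,-3.7,0.1,0,0,0,1,0.38,-3.7,0.1,0,0,0,1,0.38,-3.7,0.1,0,0,0,1,0.38,-2.7,0.1,0,0,0,1,0,0,0,0,0,0,1]' 70
python3 -m crank '[0,0,0,0,0,6,1,0,0,0,0,0,6,1,0,0,0,0,0,4.5,1,0,0,0,0,0,0,1,0,0,0,0,0,0,1]' 70
python3 -c "
from h import *
go([.525,-.0108,.2],75.8); f=shot('wrist','w6.png');f=shot('side','s6.png');f=shot('scene','c6.png')"
```

```text
time_s: 5.08
tcp_pos: [0.5403, 0.1489, 0.2168]
tool_rot: [-0.011, -0.033, 0.999, 0.003]
ft_force: [0.3, -0.5, -2.1]
opening: 0.0167
time_s: 5.5
tcp_pos: [0.5251, -0.0097, 0.2039]
tool_rot: [-0.02, -0.025, 0.999, -0.002]
ft_force: [-0.5, -0.5, -2.6]
opening: 0.0164
time_s: 5.92
tcp_pos: [0.5187, -0.0147, 0.1965]
tool_rot: [-0.027, 0.129, 0.991, -0.006]
ft_force: [-0.3, -0.4, -1.0]
opening: 0.0165
t 5.92 tcp [ 0.5187 -0.0147  0.1965] F [-0.3 -0.4 -1. ] open 0.0165
tool shift cm [-0.49  0.53 -0.38] tooly yaw 75.1
turn deg [-1.12 -2.98 -0.69]
```

View pics/w6.png

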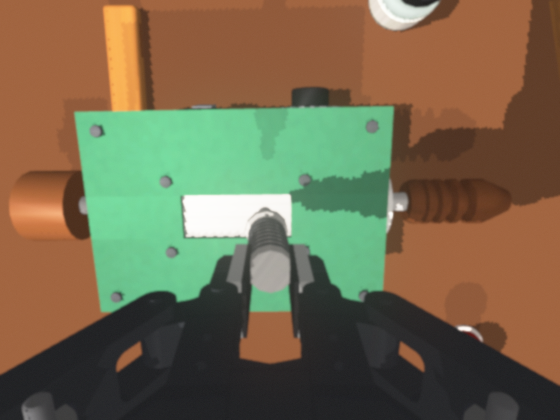

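View pics/s6.png

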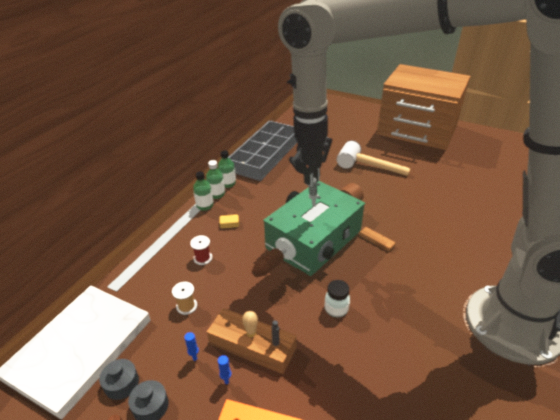

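```bash
python3 - <<'E'
from h import *
f=load('w6.npz'); im=f['image']
a=cv2.resize(im[170:300,160:320],None,fx=5,fy=4.5,interpolation=cv2.INTER_CUBIC); cv2.imwrite('pics/w6c.png',cv2.cvtColor(a,cv2.COLOR_RGB2BGR))
w=(im.min(2)>170).astype(np.uint8); w[:185]=0; w[245:]=0; w[:,:175]=0; w[:,300:]=0
for v in(200,210,220,230):
    x=np.nonzero(w[v])[0]; print(v,x.min(),x.max())
for u in(190,200,215,230,240,288):
    x=np.nonzero(w[:,u])[0]; print(u,x.min(),x.max())
for p in ((183,195),(292,195),(183,238),(292,237)):
    print(p,onz(f,*p,.106)[:2],onz(f,*p,.110)[:2])
q=telemetry.state()['tool_rot']; R=Ro.from_quat([q[1],q[2],q[3],q[0]]); t=telemetry.state()['tcp_pos']
print('nose est',t+R.apply([0,0,.0505]))
E
```

```text
200 183 290
210 185 291
220 185 291
230 186 291
190 195 236
200 194 236
215 194 235
230 194 236
240 194 235
288 194 235
(183, 195) [ 0.49440937 -0.07780984] [ 0.49392219 -0.07653528]
(292, 195) [0.51568904 0.00344055] [0.51487516 0.00346769]
(183, 238) [ 0.52752806 -0.08859519] [ 0.52653242 -0.08715505]
(292, 237) [ 0.54839696 -0.0047753 ] [ 0.54708093 -0.00462202]
nose est [ 0.51647318 -0.01470937  0.14670967]
```

View pics/w6c.png

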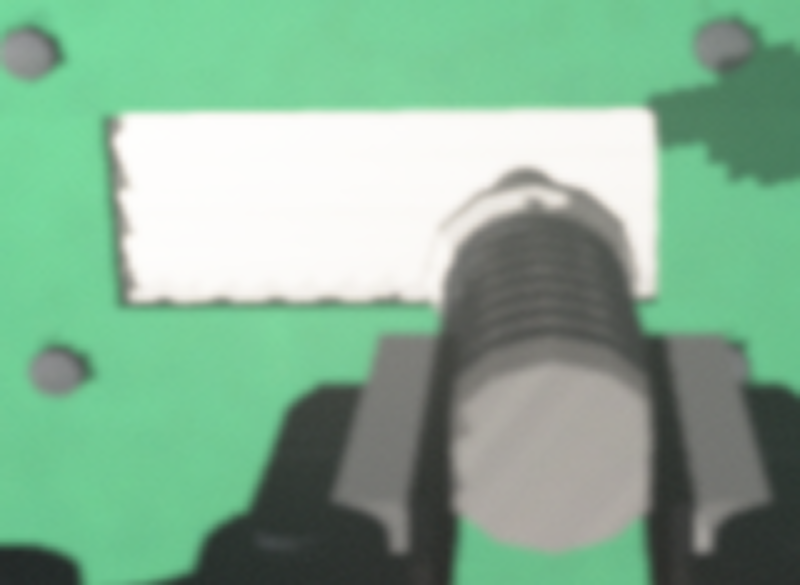

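```bash
python3 -m crank '[-0.2,0.1,0.3,-1.1,-3,-0.7,1,-0.2,0.1,0.5,0,0,0,1,-0.2,0.1,0.6,0,0,0,1,0,0,0.5,0,0,0,1,0,0,0,0,0,0,1]' 70
python3 -c "
from h import *
go([.5266,-.0114,.17],75.8)"
```

```text
time_s: 6.48
tcp_pos: [0.5265, -0.0114, 0.1761]
tool_rot: [0.001, 0.121, 0.993, 0.0]
ft_force: [-0.2, 0.6, -2.3]
opening: 0.0168
t 6.48 tcp [ 0.5265 -0.0114  0.1761] F [-0.2  0.6 -2.3] open 0.0168
tool shift cm [-0.01 -0.    0.61] tooly yaw 76.2
turn deg [0.02 0.06 0.36]
```

```bash
python3 -m crank '[0,0,0.3,0,0,0,1,0,0,0.3,0,0,0,1,0,0,0.2,0,0,0,1,0,0,0,0,0,0,1,0,0,0,0,0,0,1]' 70
python3 -c "
from h import *
go([.5266,-.0114,.17],75.8)
o=[]
for n,(x,y) in (('wrist',(240,220)),('side',(315,205)),('scene',(265,178))):
    f=shot(n,n+'7.png'); r=(80 if n=='wrist' else 45)
    im=cv2.cvtColor(f['image'],cv2.COLOR_RGB2BGR)
    print(n,np.round(proj(f,[.5265,-.0114,.1195]),1))
    o.append(cv2.resize(im[y-r:y+r,x-r:x+r],(400,400),interpolation=cv2.INTER_CUBIC))
cv2.imwrite('pics/c7a.png',o[0]);cv2.imwrite('pics/c7.png',np.hstack(o[1:]))"
```

```text
time_s: 6.9
tcp_pos: [0.5274, -0.0112, 0.1665]
tool_rot: [-0.0, 0.12, 0.993, -0.0]
ft_force: [-0.4, -0.8, -1.9]
opening: 0.0166
t 6.9 tcp [ 0.5274 -0.0112  0.1665] F [-0.4 -0.8 -1.9] open 0.0166
tool shift cm [ 0.08 -0.04 -0.35] tooly yaw 76.2
turn deg [-0.05 -0.03  0.4 ]
wrist [266.8 214.4]
side [307.2 213.4]
scene [274.3 181. ]
```

View pics/c7.png

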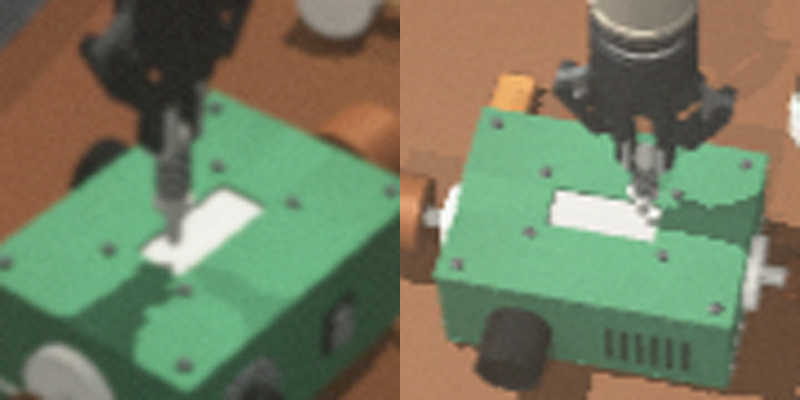

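View pics/c7a.png

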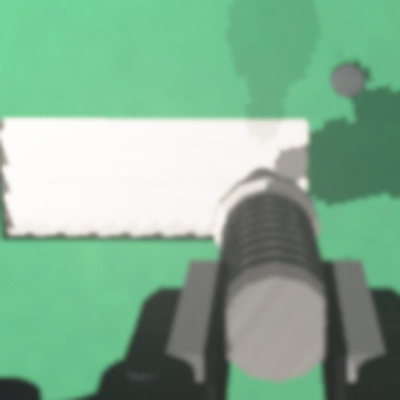

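```bash
python3 - <<'E'
from h import *
f=load('wrist7.npz'); print(np.round(f['pose'],3).tolist())
c=[(162,187.3),(283.3,187.3),(163,235),(283,235)]
for z in(.106,.110):
    P=np.array([onz(f,*p,z)[:2] for p in c]); print(z,P.round(4).tolist(),P.mean(0)); print(np.linalg.norm(P[0]-P[1]),np.linalg.norm(P[0]-P[2]))
n=np.array([.969,-.245]);print('n: ',P.mean(0)@n, 'nose n',np.array([.5274,-.0112])@n)
for nm,(u,v) in(('side',(310,214)),('scene',(276.3,181.4))):
    g=load(nm+'7.npz'); p=onz(g,u,v,.116); print(nm,p[:2],p[:2]@n)
P0=[];D=[]
for nm,(u,v) in(('side',(310,214)),('scene',(276.3,181.4))):
    g=load(nm+'7.npz'); o,d=ray(g,u,v); d/=np.linalg.norm(d); P0.append(o);D.append(np.eye(3)-np.outer(d,d))
print('tri nose',np.linalg.solve(D[0]+D[1],D[0]@P0[0]+D[1]@P0[1]))
# window edges centre by depth-plane in wrist
ys,xs=np.mgrid[180:245,150:300]
print('plate depth z',np.median([dep(f,u,v)[2] for u in range(175,240) for v in range(195,228)]),'top',np.median([dep(f,u,v)[2] for u in range(120,150) for v in range(195,228)]))
E
```

```text
[[0.239, 0.936, 0.259, 0.462], [0.971, -0.23, -0.064, 0.007], [-0.0, 0.267, -0.964, 0.333], [0.0, 0.0, 0.0, 1.0]]
0.106 [[0.4951, -0.0764], [0.5147, 0.0029], [0.5278, -0.0867], [0.5479, -0.0052]] [ 0.52138165 -0.0413501 ]
0.08166028672749848 0.03426932876520759
0.11 [[0.4946, -0.075], [0.5137, 0.0029], [0.5267, -0.085], [0.5464, -0.005]] [ 0.52033612 -0.04050601]
0.08022319182838096 0.03366624151755925
n:  0.5141296704172691 nose n 0.5137946
side [ 0.5207626  -0.01608014] 0.5085585967580327
scene [ 0.52617956 -0.00448835] 0.5109676362545865
tri nose [ 0.52243308 -0.00800181  0.11796448]
plate depth z 0.10617453937495927 top 0.10997677553415162
```

```bash
python3 -m crank '[-0.15,0,0.2,0,0,0,1,0,0,0.2,0,0,0,1,0,0,0.1,0,0,0,1,0,0,0.1,0,0,0,1,0,0,0,0,0,0,1]' 70
python3 -c "
from h import *
go([.5288,-.0115,.1565],75.8)"
```

```text
time_s: 7.47
tcp_pos: [0.5295, -0.0117, 0.1608]
tool_rot: [0.001, 0.12, 0.993, -0.0]
ft_force: [-0.1, 0.5, -3.2]
opening: 0.0166
t 7.47 tcp [ 0.5295 -0.0117  0.1608] F [-0.1  0.5 -3.2] open 0.0166
tool shift cm [ 0.08 -0.    0.43] tooly yaw 76.2
turn deg [-0.01  0.07  0.39]
```

```bash
python3 -m crank '[0.05,0,0.1,0,0,0,1,0,0,0.1,0,0,0,1,0,0,0.05,0,0,0,1,0,0,0.05,0,0,0,1,0,0,0.05,0,0,0,1]' 70
python3 -m crank '[0,0,0.05,0,0,0,1,0,0,0.05,0,0,0,1,0,0,0.05,0,0,0,1,0,0,0.05,0,0,0,1,0,0,0.05,0,0,0,1]' 70
```

```text
time_s: 7.88
tcp_pos: [0.529, -0.0115, 0.157]
tool_rot: [0.001, 0.12, 0.993, -0.0]
ft_force: [0.3, -0.4, -2.3]
opening: 0.0164
time_s: 8.3
tcp_pos: [0.5299, -0.0117, 0.1557]
tool_rot: [0.002, 0.12, 0.993, -0.0]
ft_force: [-0.2, -0.5, 1.2]
opening: 0.0162
```

```bash
python3 -m crank '[0.08,-0.1,0.05,0,0,0,1,0,-0.1,0.05,0,0,0,1,0,-0.1,0.05,0,0,0,1,0,-0.1,0.05,0,0,0,1,0,-0.1,0.05,0,0,0,1]' 70
python3 -c "
from h import *
go([.5288,-.0115,.1565],75.8)"
```

```text
time_s: 8.72
tcp_pos: [0.5303, -0.0126, 0.1556]
tool_rot: [0.005, 0.119, 0.993, 0.003]
ft_force: [0.3, 2.8, 3.2]
opening: 0.0165
t 8.72 tcp [ 0.5303 -0.0126  0.1556] F [0.3 2.8 3.2] open 0.0165
tool shift cm [ 0.17  0.08 -0.09] tooly yaw 76.3
turn deg [0.44 0.47 0.54]
```

```bash
python3 -m crank '[0.15,-0.25,0.03,0.3,0.4,-0.5,1,0.15,-0.25,0.03,0,0,0,1,0.1,-0.25,0.03,0.2,0.2,0,1,0.1,-0.25,0.03,0,0,0,1,0.1,-0.25,0.03,0,0,0,1]' 70
python3 -c "
from h import *
go([.5288,-.0115,.1565],75.8)"
```

```text
time_s: 9.13
tcp_pos: [0.5242, -0.0215, 0.1556]
tool_rot: [0.002, 0.113, 0.994, 0.001]
ft_force: [1.2, 2.1, 2.3]
opening: 0.0164
t 9.13 tcp [ 0.5242 -0.0215  0.1556] F [1.2 2.1 2.3] open 0.0164
tool shift cm [-0.22  1.07 -0.09] tooly yaw 77.0
turn deg [0.19 0.2  1.24]
```

```bash
cat > st.py <<'E'
from h import *
s=telemetry.state(); t=s['tcp_pos']; print('y(mm)',round((t[0]*.245+t[1]*.969-.0879)*1000,1),'n off from .5153 (mm)',round((t[0]*.969-t[1]*.245-.5153)*1000,1),'z',round(t[2]*1000,2)); go(t,75.9)
E
python3 -m crank '[-0.15,-0.15,0.04,0.2,0.2,1,1,-0.1,-0.15,0.04,0,0,0,1,0,-0.15,0.04,0,0,0,1,0,-0.15,0.04,0,0,0,1,0,-0.15,0.04,0,0,0,1]' 70
python3 st.py
```

```text
time_s: 9.55
tcp_pos: [0.5261, -0.0268, 0.1555]
tool_rot: [0.001, 0.122, 0.993, 0.003]
ft_force: [0.8, 3.7, 6.0]
opening: 0.0165
y(mm) 15.0 n off from .5153 (mm) 1.0 z 155.45
t 9.55 tcp [ 0.5261 -0.0268  0.1555] F [0.8 3.7 6. ] open 0.0165
tool shift cm [0. 0. 0.] tooly yaw 76.0
turn deg [0.33 0.07 0.07]
```

```bash
python3 -m crank '[0.1,-0.15,0.03,0.3,0,0,1,0.05,-0.15,0.03,0,0,0,1,0,-0.15,0.03,0,0,0,1,0,-0.15,0.03,0,0,0,1,0,-0.15,0.03,0,0,0,1]' 70
python3 st.py
python3 -m crank '[0,-0.15,0.03,0.2,0,0,1,0,-0.15,0.03,0,0,0,1,0,-0.15,0.03,0,0,0,1,0,-0.15,0.03,0,0,0,1,0,-0.15,0.03,0,0,0,1]' 70
python3 st.py
```

```text
time_s: 9.97
tcp_pos: [0.5244, -0.0312, 0.1555]
tool_rot: [0.002, 0.121, 0.993, 0.002]
ft_force: [-0.6, 3.5, 5.4]
opening: 0.0165
y(mm) 10.4 n off from .5153 (mm) 0.5 z 155.48
t 9.97 tcp [ 0.5244 -0.0312  0.1555] F [-0.6  3.5  5.4] open 0.0165
tool shift cm [0. 0. 0.] tooly yaw 76.1
turn deg [0.32 0.24 0.2 ]
time_s: 10.38
tcp_pos: [0.5239, -0.0357, 0.1555]
tool_rot: [0.004, 0.12, 0.993, 0.003]
ft_force: [-0.0, 3.9, 5.4]
opening: 0.016
y(mm) 5.8 n off from .5153 (mm) 1.1 z 155.46
t 10.38 tcp [ 0.5239 -0.0357  0.1555] F [-0.   3.9  5.4] open 0.016
tool shift cm [0. 0. 0.] tooly yaw 76.2
turn deg [0.44 0.37 0.31]
```

```bash
python3 -m crank '[0.1,-0.15,0.03,0.3,0.3,-0.3,1,0,-0.15,0.03,0,0,0,1,0,-0.15,0.03,0,0,0,1,0,-0.15,0.03,0,0,0,1,0,-0.15,0.03,0,0,0,1]' 70
python3 st.py
python3 -m crank '[0.05,-0.15,0.03,0.2,0.2,0,1,0,-0.15,0.03,0,0,0,1,0,-0.15,0.03,0,0,0,1,0,-0.15,0.03,0,0,0,1,0,-0.15,0.03,0,0,0,1]' 70
python3 st.py
```

```text
time_s: 10.8
tcp_pos: [0.5194, -0.0452, 0.1515]
tool_rot: [-0.001, 0.118, 0.993, -0.0]
ft_force: [2.2, 4.9, 3.1]
opening: 0.0167
y(mm) -4.5 n off from .5153 (mm) -0.9 z 151.5
t 10.8 tcp [ 0.5194 -0.0452  0.1515] F [2.2 4.9 3.1] open 0.0167
tool shift cm [0. 0. 0.] tooly yaw 76.4
turn deg [-0.05 -0.13  0.54]
time_s: 11.22
tcp_pos: [0.5201, -0.0458, 0.1511]
tool_rot: [-0.001, 0.116, 0.993, 0.003]
ft_force: [1.2, 5.6, 3.5]
opening: 0.0162
y(mm) -4.8 n off from .5153 (mm) -0.1 z 151.09
t 11.22 tcp [ 0.5201 -0.0458  0.1511] F [1.2 5.6 3.5] open 0.0162
tool shift cm [0. 0. 0.] tooly yaw 76.7
turn deg [ 0.35 -0.13  0.82]
```

```bash
python3 -m crank '[0,0.05,0.1,0,0,-0.5,1,0,0.05,0.1,0,0,0,1,0,0,0.1,0,0,0,1,0,0,0.1,0,0,0,1,0,0,0.1,0,0,0,1]' 70
python3 st.py
```

```text
time_s: 11.63
tcp_pos: [0.5196, -0.045, 0.145]
tool_rot: [-0.001, 0.111, 0.994, 0.003]
ft_force: [1.2, 3.1, 1.8]
opening: 0.0162
y(mm) -4.2 n off from .5153 (mm) -0.8 z 145.01
t 11.63 tcp [ 0.5196 -0.045   0.145 ] F [1.2 3.1 1.8] open 0.0162
tool shift cm [0. 0. 0.] tooly yaw 77.3
turn deg [ 0.29 -0.2   1.39]
```

```bash
python3 -m crank '[-0.03,0.06,0.2,0.2,-0.2,0,1,0,0.03,0.2,0,0,0,1,0,0.03,0.2,0,0,0,1,0,0,0.2,0,0,0,1,0,0,0.1,0,0,0,1]' 70
python3 st.py
```

```text
time_s: 12.05
tcp_pos: [0.5196, -0.0446, 0.1344]
tool_rot: [-0.0, 0.111, 0.994, -0.0]
ft_force: [1.4, 2.3, 1.5]
opening: 0.0167
y(mm) -3.8 n off from .5153 (mm) -0.8 z 134.44
t 12.05 tcp [ 0.5196 -0.0446  0.1344] F [1.4 2.3 1.5] open 0.0167
tool shift cm [0. 0. 0.] tooly yaw 77.3
turn deg [-0.02 -0.04  1.38]
```

```bash
python3 -m crank '[-0.03,0.04,0.2,0,0,0,1,0,0.03,0.2,0,0,0,1,0,0,0.15,0,0,0,1,0,0,0.1,0,0,0,1,0,0,0.05,0,0,0,1]' 70
python3 st.py
```

```text
time_s: 12.47
tcp_pos: [0.5199, -0.0446, 0.1265]
tool_rot: [-0.001, 0.111, 0.994, -0.001]
ft_force: [0.7, 3.3, 0.7]
opening: 0.0162
y(mm) -3.7 n off from .5153 (mm) -0.6 z 126.48
t 12.47 tcp [ 0.5199 -0.0446  0.1265] F [0.7 3.3 0.7] open 0.0162
tool shift cm [0. 0. 0.] tooly yaw 77.3
turn deg [-0.08 -0.06  1.35]
```

```bash
python3 -m crank '[0,0.03,0.1,0,0,0,1,0,0.02,0.08,0,0,0,1,0,0,0.08,0,0,0,1,0,0,0.06,0,0,0,1,0,0,0.06,0,0,0,1]' 70
python3 st.py
python3 -m crank '[0,0.03,0.06,0,0,0,1,0,0,0.06,0,0,0,1,0,0,0.06,0,0,0,1,0,0,0.06,0,0,0,1,0,0,0.06,0,0,0,1]' 70
python3 st.py
```

```text
time_s: 12.88
tcp_pos: [0.5206, -0.0447, 0.1243]
tool_rot: [0.0, 0.111, 0.994, -0.001]
ft_force: [0.4, 2.5, 5.5]
opening: 0.0166
y(mm) -3.6 n off from .5153 (mm) 0.2 z 124.28
t 12.88 tcp [ 0.5206 -0.0447  0.1243] F [0.4 2.5 5.5] open 0.0166
tool shift cm [0. 0. 0.] tooly yaw 77.2
turn deg [-0.08  0.05  1.34]
time_s: 13.3
tcp_pos: [0.5209, -0.0448, 0.1243]
tool_rot: [0.001, 0.111, 0.994, -0.0]
ft_force: [-0.6, 3.7, 5.0]
opening: 0.0164
y(mm) -3.7 n off from .5153 (mm) 0.5 z 124.27
t 13.3 tcp [ 0.5209 -0.0448  0.1243] F [-0.6  3.7  5. ] open 0.0164
tool shift cm [0. 0. 0.] tooly yaw 77.2
turn deg [-0.04  0.13  1.33]
```

```bash
python3 -m crank '[0.02,0.05,0.12,0,0,0,1,0.02,0.05,0.15,0,0,0,1,0,0,0.15,0,0,0,1,0,0,0.15,0,0,0,1,0,0,0.1,0,0,0,1]' 70
python3 st.py
python3 -c "
from h import *
o=[]
for n,(x,y) in (('side',(315,205)),('scene',(265,178))):
    f=shot(n,n+'8.png'); r=35
    im=cv2.cvtColor(f['image'],cv2.COLOR_RGB2BGR)
    o.append(cv2.resize(im[y-r:y+r,x-r:x+r],(400,400),interpolation=cv2.INTER_CUBIC))
cv2.imwrite('pics/c8.png',np.hstack(o)); shot('wrist','w8.png')"
```

```text
time_s: 13.72
tcp_pos: [0.5217, -0.045, 0.1242]
tool_rot: [0.003, 0.111, 0.994, -0.0]
ft_force: [0.3, 2.5, 5.6]
opening: 0.0166
y(mm) -3.7 n off from .5153 (mm) 1.3 z 124.23
t 13.72 tcp [ 0.5217 -0.045   0.1242] F [0.3 2.5 5.6] open 0.0166
tool shift cm [0. 0. 0.] tooly yaw 77.2
turn deg [0.02 0.37 1.3 ]
```

View pics/c8.png

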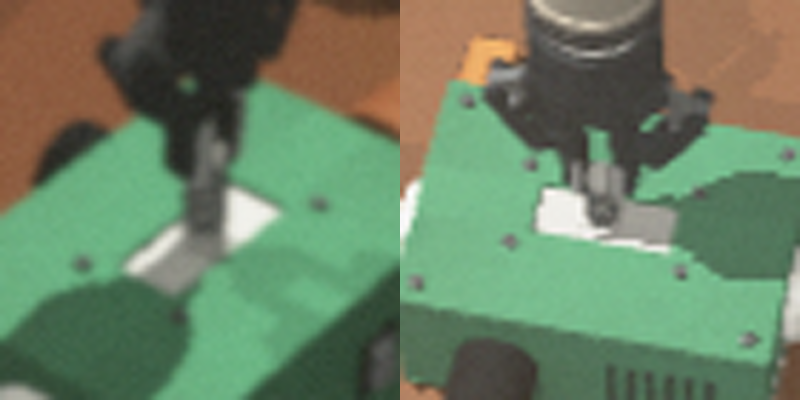

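View pics/w8.png

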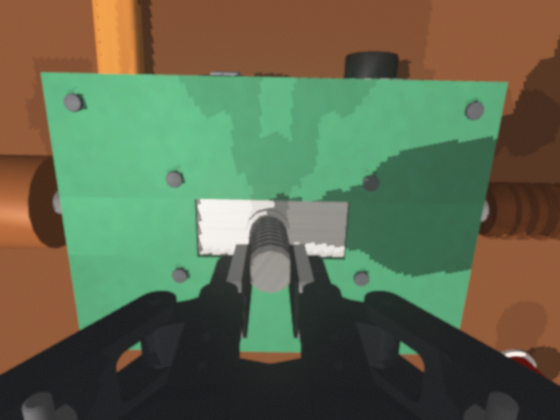

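```bash
python3 -m crank '[0,0,0,0,0,0,0.6,0,0,0,0,0,0,0.3,0,0,-0.03,0,0,0,0.1,0,0,-0.05,0,0,0,0,0,0,-0.05,0,0,0,0]' 40
python3 st.py
python3 -c "
from h import *
o=[]
for n,(x,y) in (('side',(315,205)),('scene',(265,178))):
    f=shot(n,n+'9.png'); r=35
    im=cv2.cvtColor(f['image'],cv2.COLOR_RGB2BGR)
    o.append(cv2.resize(im[y-r:y+r,x-r:x+r],(400,400),interpolation=cv2.INTER_CUBIC))
cv2.imwrite('pics/c9.png',np.hstack(o)); shot('wrist','w9.png')"
```

```text
time_s: 14.28
tcp_pos: [0.5176, -0.0507, 0.1231]
tool_rot: [-0.001, 0.113, 0.994, -0.004]
ft_force: [-0.1, -0.2, -0.0]
opening: 0.0427
y(mm) -10.2 n off from .5153 (mm) -1.3 z 123.07
t 14.28 tcp [ 0.5176 -0.0507  0.1231] F [-0.1 -0.2 -0. ] open 0.0427
tool shift cm [0. 0. 0.] tooly yaw 77.0
turn deg [-0.52  0.01  1.12]
```

View pics/w9.png

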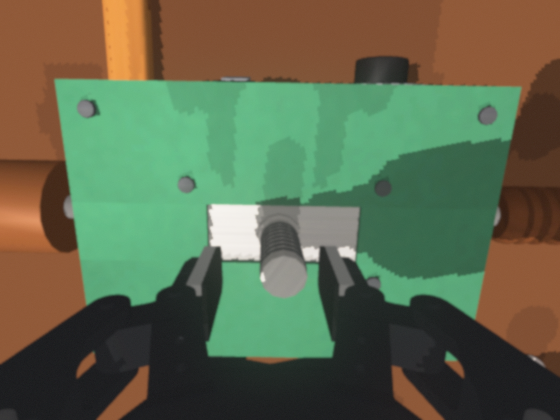

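```bash
python3 -m crank '[0,0.5,0,0,0,0,-0.2,0,0,-0.5,0,0,0,-0.2,0,0,-1.5,0,0,0,-0.2,0,0,-2,0,0,0,-0.2,0,0,-2,0,0,0,-0.2]' 40
python3 -m crank '[0,0,-2,0,0,0,-0.2,0,0,-0.5,0,0,0,1,0,0,0,0,0,0,1,0,0,0,0,0,0,1,0,0,0,0,0,0,1]' 40
python3 st.py
python3 -c "
from h import *
o=[]
for n,(x,y) in (('side',(315,205)),('scene',(265,178))):
    f=shot(n,n+'10.png'); r=35
    im=cv2.cvtColor(f['image'],cv2.COLOR_RGB2BGR)
    o.append(cv2.resize(im[y-r:y+r,x-r:x+r],(400,400),interpolation=cv2.INTER_CUBIC))
cv2.imwrite('pics/c10.png',np.hstack(o)); shot('wrist','w10.png')"
```

```text
time_s: 14.85
tcp_pos: [0.5151, -0.0435, 0.1807]
tool_rot: [-0.006, 0.113, 0.994, -0.005]
ft_force: [0.1, -0.2, 0.2]
opening: 0.0514
time_s: 15.27
tcp_pos: [0.5182, -0.0426, 0.2111]
tool_rot: [-0.002, 0.112, 0.994, -0.005]
ft_force: [-0.5, 0.8, -0.6]
opening: 0.003
y(mm) -2.2 n off from .5153 (mm) -2.7 z 211.11
t 15.27 tcp [ 0.5182 -0.0426  0.2111] F [-0.5  0.8 -0.6] open 0.003
tool shift cm [0. 0. 0.] tooly yaw 77.2
turn deg [-0.55 -0.17  1.28]
```

View pics/w10.png

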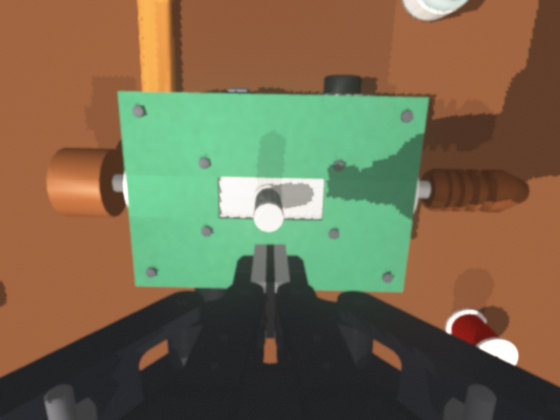

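View pics/c10.png

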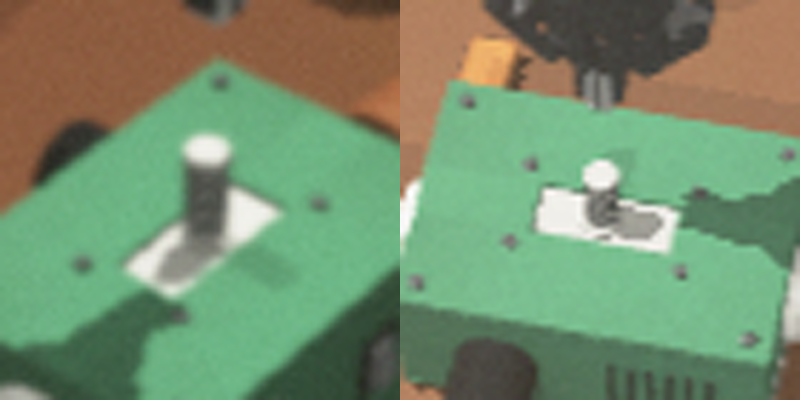

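```bash
python3 - <<'E'
from h import *
f=load('w10.npz'); p=onz(f,268,217,.159); print(p)
print('depth top',np.median([dep(f,u,v) for u in range(262,275) for v in range(211,223)],0),'plate',np.median([dep(f,u,v)[2] for u in range(223,250) for v in range(184,210)]))
for n,(u,v) in(('side',(280+207*.175,170+150*.175)),('scene',(230+200*.175,143+173*.175))):
    g=load(n+'10.npz'); print(n,onz(g,u,v,.159),dep(g,u,v))
p[2]=.170; go(p,77)
E
```

```text
[ 0.51983784 -0.04326262  0.159     ]
depth top [ 0.5193801  -0.04317398  0.15928374] plate 0.10623293970980283
side [ 0.51563235 -0.03991543  0.159     ] [ 0.5172222  -0.0438178   0.15576089]
scene [ 0.51927755 -0.04181755  0.159     ] [ 0.51920345 -0.04181788  0.15888544]
t 15.42 tcp [ 0.5178 -0.0427  0.2106] F [-0.3  0.2  0.3] open 0.0001
tool shift cm [-0.23  0.03  4.06] tooly yaw 77.2
turn deg [-0.57 -0.25  0.17]
```

```bash
python3 -m crank '[-0.2,0,1.2,-0.5,-0.2,0,1,0,0,1,0,0,0,1,0,0,0.7,0,0,0,1,0,0,0.4,0,0,0,1,0,0,0.2,0,0,0,1]' 40
python3 st.py
```

```text
time_s: 15.83
tcp_pos: [0.518, -0.043, 0.171]
tool_rot: [-0.003, 0.112, 0.994, -0.001]
ft_force: [0.7, -0.9, -0.1]
opening: 0.0001
y(mm) -2.7 n off from .5153 (mm) -2.9 z 170.98
t 15.83 tcp [ 0.518 -0.043  0.171] F [ 0.7 -0.9 -0.1] open 0.0001
tool shift cm [0. 0. 0.] tooly yaw 77.2
turn deg [-0.14 -0.32  1.26]
```

```bash
python3 -m crank '[-0.15,0,0.4,0,0,0,1,0,0,0.3,0,0,0,1,0,0,0.15,0,0,0,1,0,0,0.1,0,0,0,1,0,0,0.05,0,0,0,1]' 40
python3 -m crank '[0,0,0.06,0,0,0,1,0,0,0.06,0,0,0,1,0,0,0.06,0,0,0,1,0,0,0.08,0,0,0,1,0,0,0.08,0,0,0,1]' 40
```

```text
time_s: 16.25
tcp_pos: [0.5193, -0.0431, 0.1595]
tool_rot: [-0.004, 0.111, 0.994, -0.001]
ft_force: [0.5, -0.4, 0.4]
opening: 0.0002
time_s: 16.67
tcp_pos: [0.5202, -0.0431, 0.1569]
tool_rot: [-0.002, 0.111, 0.994, -0.001]
ft_force: [0.6, -0.5, -0.3]
opening: -0.0001
```

```bash
python3 -m crank '[0,0,0.06,0,0,0,1,0,0,0.06,0,0,0,1,0,0,0.06,0,0,0,1,0,0,0.06,0,0,0,1,0,0,0.06,0,0,0,1]' 40
python3 -c "
from h import *
go([.52,-.043,.16],77); f=shot('wrist','w11.png'); f=shot('side','s11.png'); im=cv2.cvtColor(f['image'],cv2.COLOR_RGB2BGR)
cv2.imwrite('pics/c11.png',cv2.resize(im[170:240,280:350],(500,500),interpolation=cv2.INTER_CUBIC))"
```

```text
time_s: 17.08
tcp_pos: [0.5203, -0.0432, 0.1538]
tool_rot: [-0.002, 0.111, 0.994, -0.001]
ft_force: [0.1, 0.2, -0.2]
opening: -0.0
t 17.08 tcp [ 0.5203 -0.0432  0.1538] F [ 0.1  0.2 -0.2] open -0.0
tool shift cm [ 0.04  0.01 -0.62] tooly yaw 77.2
turn deg [-0.12 -0.22  0.2 ]
```

View pics/w11.png

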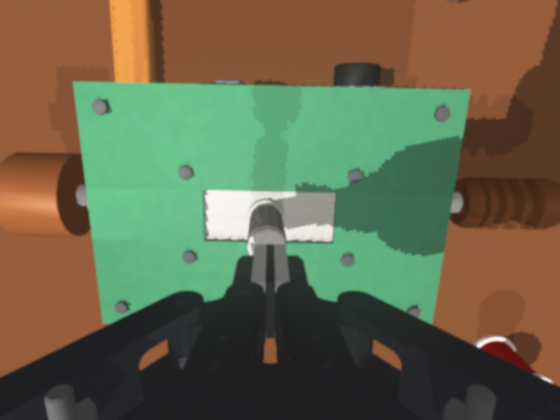

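View pics/c11.png

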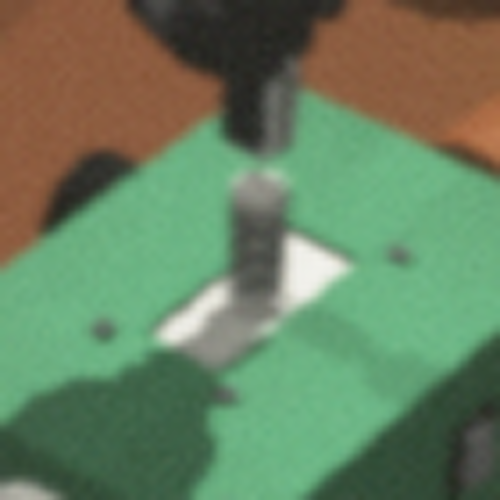

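```bash
python3 -m crank '[0,0,0.1,0,0,0,1,0,0,0.08,0,0,0,1,0,0,0.06,0,0,0,1,0,0,0.06,0,0,0,1,0,0,0.06,0,0,0,1]' 40
python3 -m crank '[0,0,0.06,0,0,0,1,0,0,0.06,0,0,0,1,0,0,0.06,0,0,0,1,0,0,0.06,0,0,0,1,0,0,0.06,0,0,0,1]' 40
python3 -c "
from h import *
go([.52,-.043,.16],77); f=shot('scene','c12.png'); im=cv2.cvtColor(f['image'],cv2.COLOR_RGB2BGR); a=cv2.resize(im[143:213,230:300],(400,400),interpolation=cv2.INTER_CUBIC)
f=shot('side','s12.png'); im=cv2.cvtColor(f['image'],cv2.COLOR_RGB2BGR)
cv2.imwrite('pics/c12.png',np.hstack([a,cv2.resize(im[170:240,280:350],(400,400),interpolation=cv2.INTER_CUBIC)]))"
```

```text
time_s: 17.6
tcp_pos: [0.5203, -0.0431, 0.1498]
tool_rot: [-0.002, 0.111, 0.994, -0.001]
ft_force: [0.2, -0.9, -0.2]
opening: -0.0003
time_s: 18.02
tcp_pos: [0.5203, -0.0432, 0.1465]
tool_rot: [-0.002, 0.111, 0.994, -0.001]
ft_force: [0.2, -0.1, 0.2]
opening: -0.0002
t 18.02 tcp [ 0.5203 -0.0432  0.1465] F [ 0.2 -0.1  0.2] open -0.0002
tool shift cm [ 0.04  0.01 -1.35] tooly yaw 77.2
turn deg [-0.12 -0.23  0.2 ]
```

View pics/c12.png

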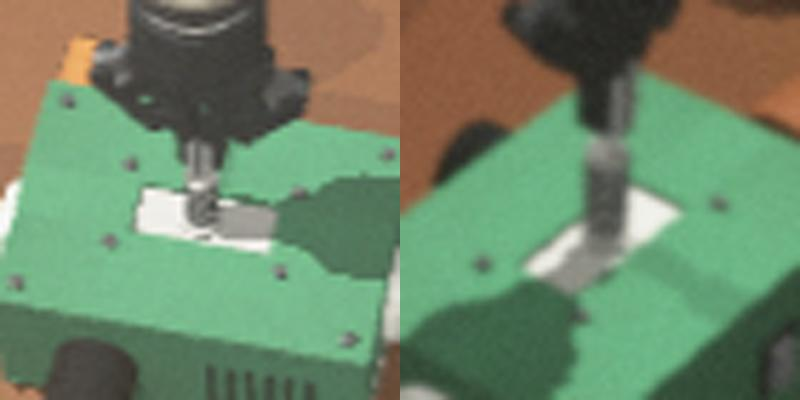

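```bash
python3 -m crank '[0,0,0.06,0,0,0,1,0,0,0.06,0,0,0,1,0,0,0.06,0,0,0,1,0,0,0.06,0,0,0,1,0,0,0.06,0,0,0,1]' 40
python3 -m crank '[0,0,0.06,0,0,0,1,0,0,0.06,0,0,0,1,0,0,0.06,0,0,0,1,0,0,0.06,0,0,0,1,0,0,0.06,0,0,0,1]' 40
python3 -c "
from h import *
go([.52,-.043,.16],77); f=shot('scene','c12.png'); im=cv2.cvtColor(f['image'],cv2.COLOR_RGB2BGR); a=cv2.resize(im[143:213,230:300],(400,400),interpolation=cv2.INTER_CUBIC)
f=shot('side','s12.png'); im=cv2.cvtColor(f['image'],cv2.COLOR_RGB2BGR)
cv2.imwrite('pics/c13.png',np.hstack([a,cv2.resize(im[170:240,280:350],(400,400),interpolation=cv2.INTER_CUBIC)]))"
```

```text
time_s: 18.53
tcp_pos: [0.5203, -0.0431, 0.1433]
tool_rot: [-0.002, 0.111, 0.994, -0.001]
ft_force: [0.2, -0.5, 0.1]
opening: -0.0001
time_s: 18.95
tcp_pos: [0.5203, -0.0432, 0.14]
tool_rot: [-0.002, 0.111, 0.994, -0.001]
ft_force: [0.1, -0.2, -0.1]
opening: -0.0004
t 18.95 tcp [ 0.5203 -0.0432  0.14  ] F [ 0.1 -0.2 -0.1] open -0.0004
tool shift cm [ 0.04  0.01 -2.  ] tooly yaw 77.2
turn deg [-0.12 -0.22  0.2 ]
```

View pics/c13.png

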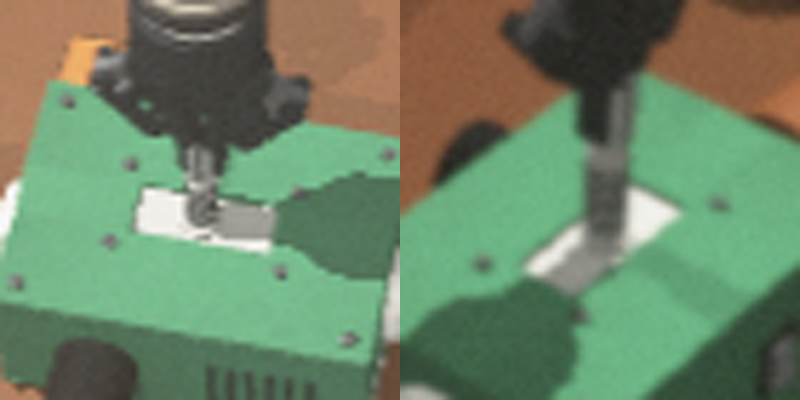

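```bash
python3 - <<'E'
from h import *
f=shot('wrist','w13.png'); im=cv2.cvtColor(f['image'],cv2.COLOR_RGB2BGR)
cv2.imwrite('pics/c14.png',cv2.resize(im[170:310,190:350],None,fx=5,fy=4.2,interpolation=cv2.INTER_CUBIC))
for v in range(205,300,6): print(v,np.round(dep(f,262,v),4),np.round(dep(f,268,v),4))
print('tcp proj',proj(f,telemetry.state()['tcp_pos']),'pin top',proj(f,[.5194,-.0432,.159]))
E
```

```text
205 [ 0.5084 -0.0437  0.1072] [ 0.5092 -0.0402  0.1073]
211 [ 0.5103 -0.0441  0.1132] [ 0.5112 -0.0407  0.1128]
217 [ 0.5101 -0.0437  0.1257] [ 0.5104 -0.0404  0.1271]
223 [ 0.51   -0.0434  0.1364] [ 0.5103 -0.0403  0.1377]
229 [ 0.5106 -0.0434  0.1442] [ 0.5107 -0.0403  0.1458]
235 [ 0.5104 -0.0431  0.1533] [ 0.5111 -0.0404  0.1532]
241 [ 0.5115 -0.0432  0.1583] [ 0.512  -0.0405  0.1584]
247 [ 0.5094 -0.0425  0.1707] [ 0.5097 -0.0399  0.1714]
253 [ 0.5097 -0.0424  0.1763] [ 0.51   -0.0399  0.1769]
259 [ 0.509  -0.042   0.1839] [ 0.5099 -0.0399  0.1829]
265 [ 0.5093 -0.042   0.1885] [ 0.5096 -0.0398  0.1889]
271 [ 0.5093 -0.0419  0.1936] [ 0.5091 -0.0396  0.1948]
277 [ 0.5094 -0.0418  0.1979] [ 0.5102 -0.0398  0.1973]
283 [ 0.5098 -0.0418  0.2015] [ 0.51   -0.0398  0.202 ]
289 [ 0.509  -0.0415  0.2071] [ 0.5129 -0.0404  0.2006]
295 [ 0.5088 -0.0413  0.2111] [ 0.5141 -0.0407  0.2025]
tcp proj (np.float64(266.8935927997777), np.float64(243.3381931496042)) pin top (np.float64(265.9349548941079), np.float64(257.17387481639275))
```

View pics/c14.png

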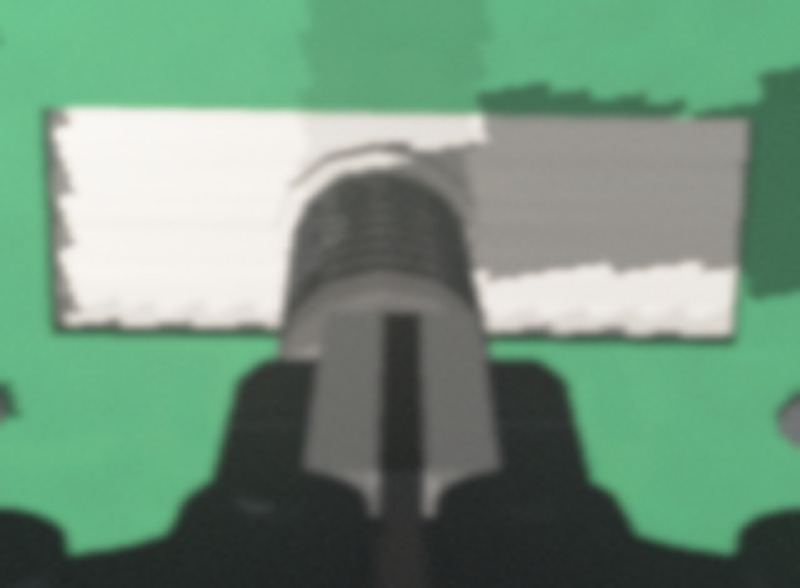

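```bash
python3 -m crank '[0,0,0.07,0,0,0,1,0,0,0.07,0,0,0,1,0,0,0.07,0,0,0,1,0,0,0.07,0,0,0,1,0,0,0.07,0,0,0,1]' 40
python3 -m crank '[0,0,0.06,0,0,0,1,0,0,0.06,0,0,0,1,0,0,0.06,0,0,0,1,0,0,0.06,0,0,0,1,0,0,0.06,0,0,0,1]' 40
python3 -c "
from h import *
f=shot('wrist','w15.png'); im=cv2.cvtColor(f['image'],cv2.COLOR_RGB2BGR)
cv2.imwrite('pics/c15.png',cv2.resize(im[170:310,190:350],None,fx=5,fy=4.2,interpolation=cv2.INTER_CUBIC))
for v in range(217,270,4): print(v,np.round(dep(f,262,v),4),np.round(dep(f,274,v),4))"
```

```text
time_s: 19.52
tcp_pos: [0.5205, -0.0432, 0.1364]
tool_rot: [-0.002, 0.111, 0.994, -0.001]
ft_force: [0.5, -0.6, 0.2]
opening: 0.0003
time_s: 19.93
tcp_pos: [0.5212, -0.044, 0.1351]
tool_rot: [-0.001, 0.112, 0.994, -0.001]
ft_force: [-2.1, -0.4, 5.0]
opening: -0.0001
217 [ 0.5101 -0.0443  0.1243] [ 0.5125 -0.0381  0.1214]
221 [ 0.5107 -0.0443  0.1293] [ 0.5125 -0.0382  0.1281]
225 [ 0.5103 -0.044   0.1372] [ 0.5126 -0.0383  0.1342]
229 [ 0.5106 -0.0439  0.1423] [ 0.5127 -0.0384  0.14  ]
233 [ 0.5107 -0.0438  0.1476] [ 0.512  -0.0383  0.1475]
237 [ 0.5105 -0.0436  0.1535] [ 0.5119 -0.0383  0.1531]
241 [ 0.5114 -0.0438  0.1563] [ 0.5131 -0.0386  0.1549]
245 [ 0.5103 -0.0433  0.1636] [ 0.511  -0.0382  0.1649]
249 [ 0.5101 -0.0432  0.1685] [ 0.5116 -0.0384  0.1676]
253 [ 0.5106 -0.0432  0.1715] [ 0.5117 -0.0385  0.1715]
257 [ 0.51   -0.0429  0.1769] [ 0.5113 -0.0384  0.1763]
261 [ 0.5102 -0.0429  0.1802] [ 0.5112 -0.0384  0.1801]
265 [ 0.5102 -0.0428  0.1836] [ 0.5111 -0.0384  0.1839]
269 [ 0.5099 -0.0427  0.1875] [ 0.5115 -0.0386  0.1863]
```

View pics/c15.png

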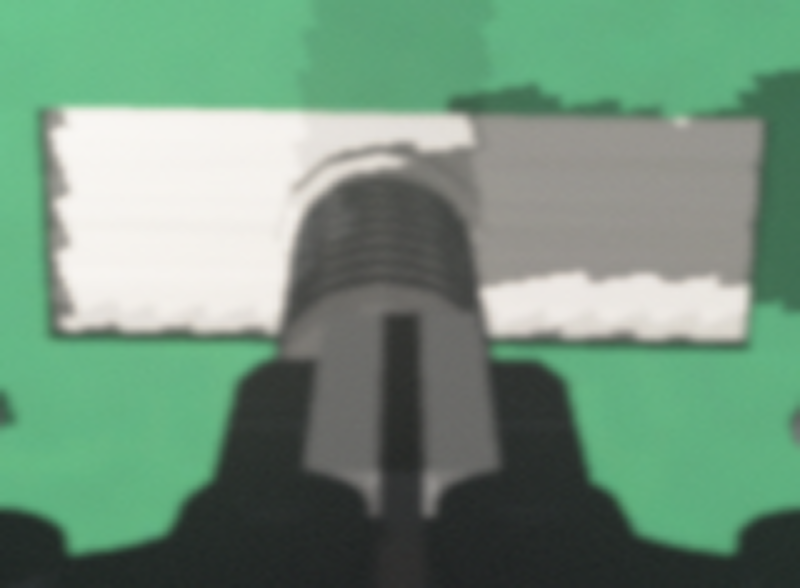

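```bash
python3 -m crank '[0,0,0.1,0,0,0,1,0,0,0.1,0,0,0,1,0,0,0.1,0,0,0,1,0,0,0.1,0,0,0,1,0,0,0.1,0,0,0,1]' 40
python3 -m crank '[0,0,-0.2,0,0,0,1,0,0,-0.5,0,0,0,1,0,0,-2,0,0,0,1,0,0,-4,0,0,0,1,0,0,-4,0,0,0,1]' 40
python3 -m crank '[2,0,0,0,0,0,1,2,0,0,0,0,0,1,0,0,0,0,0,0,1,0,0,0,0,0,0,1,0,0,0,0,0,0,1]' 40
python3 st.py
python3 -c "
from h import *
f=shot('wrist','w16.png'); shot('scene','c16.png'); shot('side','s16.png')"
```

```text
time_s: 20.4
tcp_pos: [0.5221, -0.0443, 0.1352]
tool_rot: [0.001, 0.112, 0.994, -0.0]
ft_force: [-2.5, -0.0, 7.8]
opening: 0.0002
time_s: 20.82
tcp_pos: [0.5143, -0.0426, 0.2346]
tool_rot: [-0.011, 0.112, 0.994, -0.001]
ft_force: [2.1, -0.6, 1.4]
opening: -0.0
time_s: 21.23
tcp_pos: [0.4823, -0.0337, 0.2454]
tool_rot: [0.0, 0.112, 0.994, 0.0]
ft_force: [-0.2, 0.2, 0.2]
opening: -0.0
y(mm) -2.4 n off from .5153 (mm) -39.7 z 245.36
t 21.23 tcp [ 0.4823 -0.0337  0.2454] F [-0.2  0.2  0.2] open -0.0
tool shift cm [0. 0. 0.] tooly yaw 77.2
turn deg [0.01 0.03 1.29]
```

View pics/w16.png

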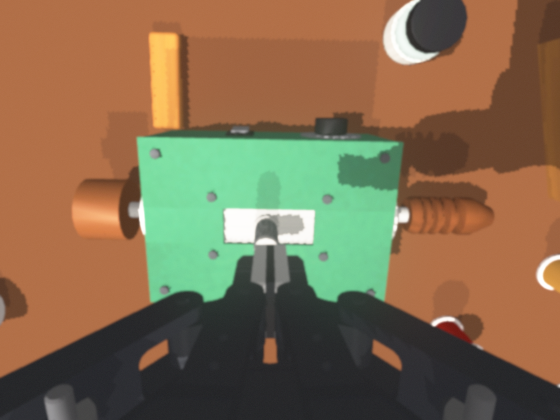

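View pics/s16.png

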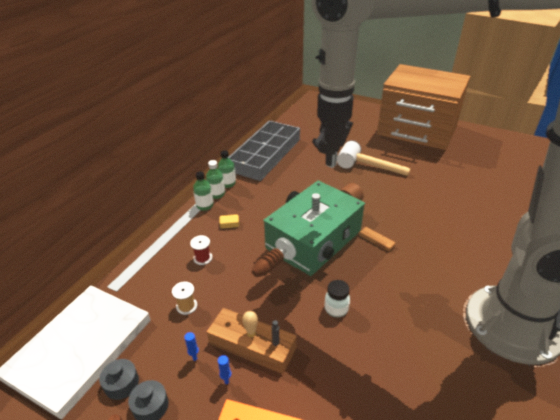

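View pics/c16.png

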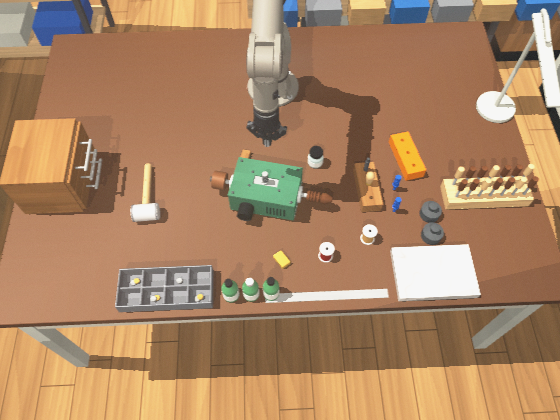

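Views show the pin upright in the window (side view around (315,203)), clear of the fingers, and everything else where it was. Handing in.

```bash
python3 -c "
from h import *
f=load('scene10.npz')
g=load('c16.npz'); print(np.median([dep(g,u,v) for u in (264,265,266) for v in (172,173,174)],0))
d=cv2.absdiff(load('scene0.npz')['image'],g['image']).max(2); d=cv2.medianBlur(d,3)>60
n,l,s,c=cv2.connectedComponentsWithStats(d.astype(np.uint8)); print([x.tolist() for x in s[1:] if x[4]>8])
print(hand_in())"
```

```text
[ 0.51901477 -0.04177334  0.16184264]
[[247, 0, 33, 68, 1363], [283, 0, 23, 26, 278], [437, 0, 24, 7, 126], [403, 31, 44, 42, 851], [251, 73, 28, 32, 261], [307, 76, 5, 2, 10], [338, 86, 155, 43, 2106], [286, 97, 5, 3, 12], [315, 99, 65, 103, 2593], [294, 100, 6, 2, 12], [247, 107, 40, 38, 851], [477, 106, 17, 12, 128], [287, 168, 15, 9, 88], [262, 171, 13, 14, 96], [368, 187, 13, 13, 100]]
the job is handed in; nothing more can be done
None
```

The locking pin is in the cover plate's socket, let go of and standing upright. The job was handed in at about 21 s of the 64 s allowed. No verdict came back.

**What I did:** I took the pin from the tool block and set its nose on the plate near the +y end of the window. I slid it along the centre line until it sank, about 4 mm to the -y side of the window's centre. Then I pushed it down until it stopped and opened the gripper. With the fingers closed, I pressed once on its top, about 8 N, and it did not move. The arm then backed clear.

**Checks:**
- **Force on the plate:** it read at most about 8 N at the end of each call, allowing for the pin's weight. I only have end-of-call readings, so a brief peak in between would not show.
- **Depth:** after I let go, the pin's top measured 53.05 mm above the plate, against 53.0 mm when the collar is down. This came from the wrist camera's depth.
- **Other items:** comparing the first and last overall pictures, the changes were the arm and its shadows, the pin in the window and its empty hole. Nothing else appears to have moved.

**What disagreed:**
- While still gripped, the pin went down 31.2 mm instead of 32 mm. It may have slipped slightly in the fingers.
- When I opened the gripper, the arm sprang about 6 mm sideways, and the pin stayed put.
- In the final press, the fingers met the pin's top with the reported finger-end (TCP) position about 24 mm below it. I did not find out why.
- The last overall-camera depth put the pin's top at 161.8 mm above the bench. The earlier readings were 159.3 mm (wrist) and 158.9 mm (overall), and the expected height is 159 mm. The difference is close to that camera's error.

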